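# Clamp the heater insert in the screw press for curing

## Task

Clamp the copper heater insert in the bench screw press, where its bonding film will cure: lay it flat in the nest of the pulled-out tray and push the tray fully home under the screw. Then wind the handwheel down until you feel the pad meet the insert, give it one quarter turn more and no further, and let go.

Things in the scene. Friction and masses are not known exactly. Their poses are not given: they have to be found in the camera images.
- heater_insert: The loose copper block: 38 (along its x) x 68 (its y) x 16 mm high, plus two small screw heads that stand 2 mm above its top near the ends. Origin at the centre of its underside, z up. About 0.36 kg. Lies on the bench to the right of the press.
- press: Small grey bench screw press with a C-shaped frame, bolted down. Origin on the bench straight under the screw, z up; its -x points along the 300 x 110 x 14 mm base to the end where the tray comes out (the robot's left), +x to the column (62 mm wide, x = 53 to 91 mm). Top arm: x = -28 to 91 mm, 54 mm wide, z = 100 to 140 mm.
- tray_knob (a point): Mid height of the dark steel knob that stands up on the tray's front neck, 102 mm in front of the nest's centre: 17 mm thick, from 22 mm below this point (the neck's top) to 13 mm above it.
- wheel (a joint): Handwheel angle, rad; grows clockwise seen from above, which drives the screw down 16 mm a turn. Starts 0 to 1.6, end stops 0 and 13.5; stays where left. Takes about 0.3 N m in the air (6 to 7 N at the crank handle); as the pad meets the insert this climbs to about 0.45 N m (10 N) within some 0.4 rad, then by 0.04 N m per rad as the pad's springs yield.
- wheel_axis (a point): Point on the wheel's axis at the same height as crank_handle, about 0.22 m above the bench; sinks with the screw. Below it the wheel (106 mm over its rim) has its top 31 mm lower and its hub 28 mm lower.
- crank_handle (a point): Grip point on the black upright crank handle of the wheel, 46 mm from the wheel's axis: 18 mm thick, 52 mm long, 30 mm of it below this point and 22 mm above. It spins freely on its pin, so a hand may hold it and go round without turning itself. Sinks with the wheel.
- petri_dish: Bystander: flat clear dish, 62 mm wide, 14 mm high, loose on the bench. Leave alone. Origin under its centre.
- waffle_c: Bystander: pale square die tray 51 x 51 x 10 mm, loose. Leave alone. Origin under its centre.
- tweezers_a: Bystander: steel tweezers 125 mm long, 10 mm high, loose. Leave alone. Origin under their middle.
- screw_nut (a point): Top of the brass nut in the top arm, on the screw's axis, 145 mm above the bench. Below the arm the screw carries a spring-loaded pad (32 mm disc) that clears an insert in the nest while the wheel is up. How far the pad's nose is screwed out differs by up to 12 mm from job to job, so contact must be felt: it comes at a wheel angle anywhere from 4 to 9 rad.
- tray: Aluminium tray with a steel nest, sliding along the press's x (1.5 N of friction, stays where left). Origin at the centre of the nest's floor, 26 mm above the bench, z up, x as the press's x: under the screw when home, about 0.13 m out at the start. Four L-shaped corner stops, 8 mm high, bevelled inside, leave a pocket 72 mm along x by 42 mm along y; each 72 mm side is open over 56 mm for fingers.

How it is judged (in metres and radians):
On the way, in this order (a step that is already met when the one before it is completed fails the run):
1. the insert lies flat in the nest, let go, with the tray still pulled out (horizontal distance between heater_insert and tray below 0.005 m and z of heater_insert in the frame of tray below 0.0025 m and angle between the x axis of heater_insert and the y axis of tray, either way round below 0.12 rad and angle between heater_insert's own z axis and vertical below 0.05 rad and x of tray in the frame of press below -0.08 m and contact force between the fingers and heater_insert below 0.3 N), for 0.1 s.
2. the tray is home under the screw with the insert in the nest (horizontal distance between heater_insert and tray below 0.005 m and z of heater_insert in the frame of tray below 0.0025 m and angle between the x axis of heater_insert and the y axis of tray, either way round below 0.12 rad and angle between heater_insert's own z axis and vertical below 0.05 rad and x of tray in the frame of press above -0.004 m), for 0.1 s.
3. the pad has come down on the insert (more than 30 N on the nest) (all of step 2 and contact force between heater_insert and tray above 30 N), for 0.05 s.
At the end, for the whole second after the job is handed in: The insert lies flat in the nest (within 5 mm and 0.12 rad), the tray is home within 4 mm, and the insert is clamped onto the nest with 77 to 97 N, as a quarter turn past contact gives (0.15 to 0.35 turn after the contact is felt); the wheel is at rest (all of step 2 and contact force between heater_insert and tray between 77 and 97 N and velocity of joint wheel below 0.05 rad/s); the robot touches nothing.
It fails at once if the insert is overpressed (more than 108 N, about half a turn past contact) (contact force between heater_insert and tray above 108 N).
It fails at once if the dish is disturbed (moved 20 mm) (distance of petri_dish from where it was at the start of the episode above 0.02 m).
It fails at once if the pale die tray is disturbed (moved 20 mm) (distance of waffle_c from where it was at the start of the episode above 0.02 m).
It fails at once if the pair of tweezers is disturbed (moved 20 mm) (distance of tweezers_a from where it was at the start of the episode above 0.02 m).
It also fails if it takes over 72 s, if anything falls off the work surface, if the arm or the gripper's body presses on something with over 40 N, if the wrist force passes 120 N, or if a joint passes its speed limit or range.

## Robot

A 7-joint arm with a two-finger parallel gripper is mounted at the origin on a cart in front of the work surface, level with it; the furniture and walls round the work are solid. World frame = base frame: x ahead of the robot, y to its left, z up, the work surface at z = 0. Lengths are in m, angles in degrees, forces in N, time in s.
With the tool pointing down it reaches from about 0.425 to 0.875 m from the base axis. Payload 4.7 kg.
Tool frame: the origin (TCP) lies at the very end of the fingers, on their centre line; the grasp point (between the pads) lies 19 mm behind it (env.grasp_offset is the distance from the TCP to the grasp point, in m); z points along the fingers, y is the line along which they close (so a half turn about z gives the same grasp; the last joint's range is limited). The gripper opens to 87 mm and grips with 3 to 60 N. Pads are 19 mm wide; open, the fingers measure 117 mm over their backs; the gripper's body (75 mm by 190 mm) begins 51 mm behind the grasp point.
Start: joints at [69.334, 18.392, -4.016, 83.108, 1.295, 78.541, -3.26], TCP at [0.238, -0.605, 0.198] pointing down, gripper open.
Joint ranges: [-163.93, 163.93], [-17.29, 119.83], [-79.2, 71.16], [3.27, 140.29], [-89.18, 269.18], [5.43, 117.66], [-154.24, 154.24]. Speed limits (degrees/s): [147.25, 147.25, 180, 180, 180, 180, 180].

## Interface

Orientations are given as [roll, pitch, yaw] about the fixed x, y, z axes, in that order (R = Rz(yaw) Ry(pitch) Rx(roll)).
In Python, from cell import env gives the robot as it stands. The module is installed in compiled form; this text tells all that it offers.
- The arm moves only by the tool drive_tool, never from a script. Its argument "moves" is one flat list of numbers, 5 for each row, row after row: the shift along the tool's x, y, z in units of 40 mm (1.0 is 40 mm), then the turn about the tool's z in units of 10 degrees (1.0 is 10 degrees), then the finger opening in mm, from 0 to 87. A call has 1 to 5 rows; each row is the pose to reach, as a shift and turn from the pose commanded when the call began, along the tool's axes at that moment; what a row does not reach only later rows make up. A row lasts 1/8 s, in which the tool goes at most 62.5 mm and 10.7 degrees, less where a joint would pass 70% of its speed; a pose out of reach is approached as far as the arm can. A call with a gripper value outside its range is refused whole. The fingers move at their own pace and stop on an object; "squeeze" is the grip in N (left out, the last holds). Time passes only in rows, so rows that repeat a pose let the fingers close. It gives the time, the measured TCP pose, the force, the opening and the grip force at its end, in the units of the state.
- env.get_obs(): the state, without advancing time (a new reading comes with each control period).
- env.read_camera(name): name is "scene" or "top" or "wrist"; returns (picture, depth): 420x560x3 uint8, red, green, blue; 420x560 float32, m along the optical axis (not along the pixel's ray), 0 where there is no reading.
- env.camera_model(name): a dict with "K" (3x3 intrinsics, pixels), "rvec" (rotation vector, rad) and "tvec" (3), from world to camera coordinates, as OpenCV has them; the wrist camera has in their place "tool_from_camera" (4x4, takes a point from camera to tool coordinates, whose origin is the TCP and whose axes are the flange's). Camera axes: x right, y down, z forward; pixel columns grow to the right and rows downward; lengths in m; the calibration is good to about 2 mm. A picture is of the moment at which its call begins: read the wrist's pose just before it. camera_model takes no time and is no camera call.
- env.sign_off(): hands the job in; it is judged then, once.
The state is a dict: "time_s": time; "qpos": joint angles; "joint_velocities": joint speeds; "effort": joint torques, N m; "tool_pos": TCP position; "tool_rot": TCP orientation; "force": force on the tool from outside, world axes, zero at the start; "wrist_torque": the same for the moment, N m; "grip_width": finger opening in m; "grasp_force": force on a finger pad.
Only numpy, scipy, OpenCV 4.12 (cv2) and the standard library are available. Lean on these libraries where they do the work, as an engineer would, in place of code of your own. Each camera call takes 0.05 s, during which the arm holds its last target. There are 200 camera calls.

## Working session

There is one attempt and no reset: what is moved stays moved. The work goes in short steps, Python scripts to look and compute and a tool call to move; the robot and the scene stay as the last step left them, time stands still between calls to the robot, and variables do not carry over. Pictures are saved under pics/ and viewed, at most 10 in all, crops included, and the job is handed in when it is done.

Besides the shell and the picture viewer there is one more tool, called after ">>>" by a JSON object that holds its "api" and its "payload". drive_tool: Moves the arm, as the interface text tells. Its arguments: {"type":"object","properties":{"moves":{"type":"array","items":{"type":"number"}},"squeeze":{"type":"number"}},"required":["moves"]}

```bash
mkdir -p pics; cat > h.py <<'E'
import numpy as np,cv2
from cell import env
from scipy.spatial.transform import Rotation as R
def cam(n):
    m=env.camera_model(n);K=np.array(m["K"])
    if n=="wrist":
        o=env.get_obs();T=np.eye(4);T[:3,:3]=R.from_euler('xyz',o["tool_rot"],degrees=True).as_matrix();T[:3,3]=o["tool_pos"]
        T=T@np.array(m["tool_from_camera"]);return K,T[:3,:3],T[:3,3]
    r=cv2.Rodrigues(np.array(m["rvec"],float))[0];return K,r.T,-r.T@np.array(m["tvec"],float).ravel()
def grab(n,f=None):
    c=cam(n);p,d=env.read_camera(n)
    if f: cv2.imwrite("pics/"+f,p[:,:,::-1])
    return c,p,d
def cast(c,uv,z):
    K,Rc,t=c;uv=np.atleast_2d(np.array(uv,float));d=(Rc@np.linalg.inv(K)@np.c_[uv,np.ones(len(uv))].T).T
    return t+d*((z-t[2])/d[:,2])[:,None]
def cloud(c,d):
    K,Rc,t=c;v,u=np.mgrid[:d.shape[0],:d.shape[1]]
    q=np.stack([(u-K[0,2])/K[0,0]*d,(v-K[1,2])/K[1,1]*d,d],-1);return q@Rc.T+t
E
python3 - <<'E'
from h import *
o=env.get_obs();print(o)
for n in("scene","top","wrist"):
    c,p,d=grab(n,n+"0.png");print(n,c[2].round(3),c[1].round(2).tolist(),(d>0).mean());np.savez(n+"0.npz",p=p,d=d)
E
```

```text
{'time_s': 0.0, 'qpos': array([69.33569966, 18.43941625, -4.01672472, 83.17248336,  1.29747109,
       78.54045846, -3.26017413]), 'joint_velocities': array([-0.06795144, -0.08271419,  0.00644435, -0.00111775, -0.13830726,
       -0.03117161,  0.03029369]), 'effort': array([ 5.74469232e-04, -4.91284740e+01, -4.03621383e-01, -3.12527883e+01,
       -6.39656698e-02,  4.37753170e-02,  1.75606178e-04]), 'tool_pos': array([ 0.23766795, -0.60436951,  0.19677888]), 'tool_rot': array([-1.79893024e+02,  7.65292472e-03,  2.14754550e+01]), 'force': array([ 0.19416249,  0.17288546, -0.16682283]), 'wrist_torque': array([ 0.03732896, -0.0168356 ,  0.0407163 ]), 'grasp_force': 0.0, 'grip_width': 0.08707054720155692}
scene [-0.111  0.808  0.749] [[-0.83, -0.28, 0.48], [-0.56, 0.38, -0.74], [0.02, -0.88, -0.47]] 0.9961734693877551
top [ 0.062 -0.108  1.181] [[-0.02, -0.91, 0.41], [-1.0, 0.02, -0.01], [0.0, -0.41, -0.91]] 0.9961522108843538
wrist [ 0.3   -0.581  0.383] [[0.36, -0.9, -0.23], [-0.93, -0.35, -0.09], [-0.0, 0.25, -0.97]] 0.9961522108843538
```

View pics/top0.png

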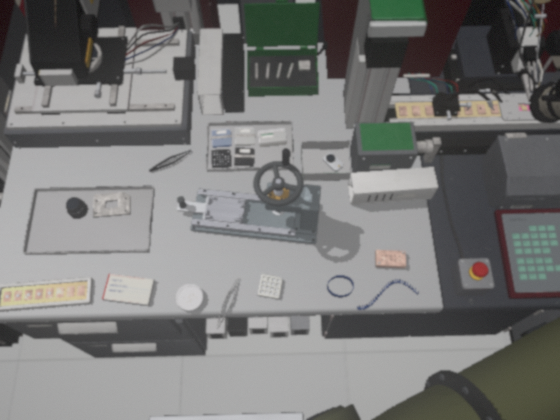

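View pics/scene0.png

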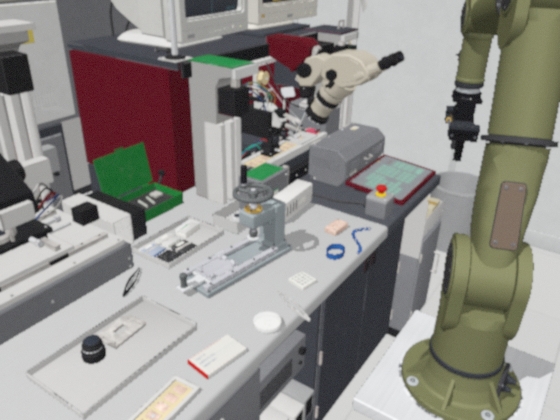

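The top view shows the copper insert at (391,259), wheel (278,184) with its black handle (286,157), knob (183,202), tray nest about (225,210), and the dish, waffle and tweezers along row ~290. In the scene view the press is at (240,250), with the insert at (337,227).

```bash
python3 - <<'E'
from h import *
for n in("top","scene"):
    z=np.load(n+"0.npz");p,d=z["p"],z["d"];c=cam(n);P=cloud(c,d)
    for (u,v) in ([(391,259),(278,184),(286,157),(183,202),(225,210),(190,297),(270,286),(228,300),(205,230),(310,240),(300,275)] if n=="top" else [(337,227),(184,281),(254,190)]): print(n,u,v,P[v,u].round(3))
    hsv=cv2.cvtColor(p,cv2.COLOR_RGB2HSV)
    u0,v0=(391,259) if n=="top" else (337,227)
    print(hsv[v0,u0])
    m=((hsv[...,0]<18)&(hsv[...,1]>60)&(hsv[...,2]>90)).astype(np.uint8)
    k,l,s,ce=cv2.connectedComponentsWithStats(m);i=l[v0,u0]
    cn=cv2.findContours((l==i).astype(np.uint8),0,1)[0][0][:,0]
    w=cast(c,cn,0.016)
    r=cv2.minAreaRect((w[:,:2]*1000).astype(np.float32));print("insert",s[i],r,cv2.boxPoints(r).round(0).tolist())
    # insert top by depth
    X=P[(l==i)];t=X[(X[:,2]>.011)];print(len(t),t.mean(0),X[:,2].min(),X[:,2].max())
    # press region clouds
    if n=="top":
        Q=P[100:260,160:340];g=Q.reshape(-1,3)
        for lo,hi in((.018,.04),(.04,.075),(.1,.15),(.15,.215),(.215,.27)):
            q=g[(g[:,2]>lo)&(g[:,2]<hi)];print(lo,hi,len(q),q.min(0).round(3),q.max(0).round(3),np.median(q,0).round(3))
for n,b in(("top",(100,160,260,340)),("scene",(170,170,300,300))):
    p=np.load(n+"0.npz")["p"];cr=p[b[0]:b[2],b[1]:b[3]];cv2.imwrite(f"pics/c_{n}.png",cv2.resize(cr[:,:,::-1],None,fx=4,fy=4,interpolation=2) if n=="scene" else cv2.resize(cr[:,:,::-1],None,fx=3.7,fy=3.7,interpolation=2))
a=cv2.imread("pics/c_top.png");b=cv2.imread("pics/c_scene.png");print(a.shape,b.shape)
E
```

```text
top 391 259 [ 0.474 -0.378  0.014]
top 278 184 [ 0.58  -0.119  0.195]
top 286 157 [ 0.621 -0.137  0.233]
top 183 202 [0.613 0.102 0.051]
top 225 210 [0.602 0.006 0.026]
top 190 297 [0.394 0.082 0.016]
top 270 286 [ 0.416 -0.097  0.013]
top 228 300 [ 0.389 -0.002  0.002]
top 205 230 [0.555 0.053 0.017]
top 310 240 [ 0.525 -0.193  0.016]
top 300 275 [ 0.444 -0.167  0.002]
[  9  51 175]
insert [     0      0    560    420 234799] ((706.4154052734375, -126.7474365234375), (1631.47802734375, 1145.3951416015625), 88.63570404052734) [[114.0, -929.0], [1260.0, -956.0], [1298.0, 675.0], [153.0, 702.0]]
107228 [ 0.7459198  -0.20807538  0.18223963] -0.85300668338817 1.1811575157403726
0.018 0.04 3789 [ 0.523 -0.278  0.018] [0.924 0.175 0.04 ] [ 0.618 -0.02   0.026]
0.04 0.075 775 [ 0.543 -0.265  0.04 ] [0.911 0.169 0.075] [0.801 0.104 0.06 ]
0.1 0.15 1073 [ 0.542 -0.212  0.1  ] [0.86 0.16 0.15] [ 0.565 -0.173  0.139]
0.15 0.215 1218 [ 0.533 -0.172  0.15 ] [ 0.637 -0.067  0.215] [ 0.58  -0.119  0.193]
0.215 0.27 110 [ 0.62  -0.145  0.215] [ 0.636 -0.129  0.251] [ 0.624 -0.137  0.241]
scene 337 227 [ 0.47  -0.366  0.013]
scene 184 281 [0.613 0.114 0.042]
scene 254 190 [ 0.583 -0.117  0.195]
[ 11  45 233]
insert [     0      0    560    420 234629] ((1234.9571533203125, -3400.15283203125), (7757.78662109375, 6680.6943359375), 47.63185119628906) [[-3847.0, -4015.0], [1089.0, -8517.0], [6317.0, -2785.0], [1381.0, 1717.0]]
138635 [ 0.71785532 -0.33046191  0.26882353] -0.854411366496178 0.7492655476373044
(592, 666, 3) (520, 520, 3)
```

View pics/c_top.png

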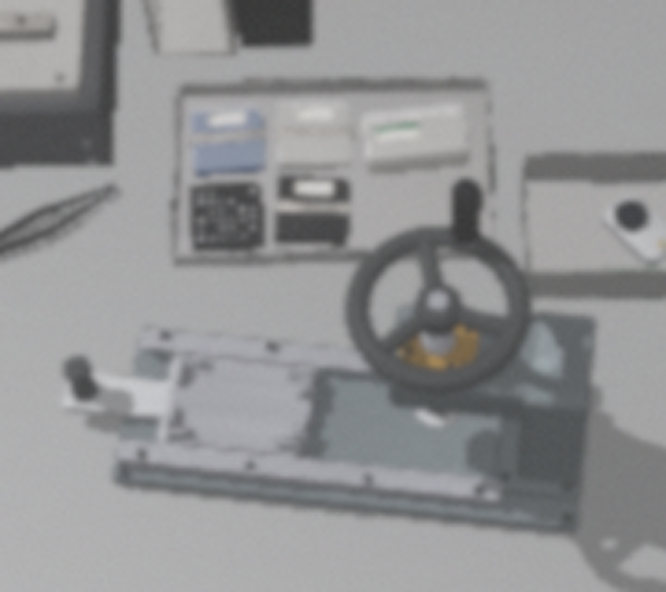

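```bash
python3 - <<'E'
from h import *
for n,(u0,v0) in(("top",(391,259)),("scene",(337,227))):
    z=np.load(n+"0.npz");p,d=z["p"],z["d"];c=cam(n);P=cloud(c,d)
    hsv=cv2.cvtColor(p,cv2.COLOR_RGB2HSV).astype(int)
    m=np.zeros(d.shape,np.uint8);s=np.s_[v0-22:v0+22,u0-28:u0+28]
    m[s]=(p[s][...,0].astype(int)-p[s][...,2]>25)
    cn=max(cv2.findContours(m,0,1)[0],key=len)[:,0]
    r=cv2.minAreaRect((cast(c,cn,0.014)[:,:2]*1000).astype(np.float32));print(n,"insert",m.sum(),r,cv2.boxPoints(r).round(0).tolist())
    X=P[m>0];print(X.mean(0))
    g=P.reshape(-1,3)
    k=g[(abs(g[:,0]-.615)<.03)&(abs(g[:,1]-.11)<.03)&(g[:,2]>.035)];print("knob",len(k),k.min(0),k.max(0),k.mean(0))
    w=g[(abs(g[:,0]-.585)<.08)&(abs(g[:,1]+.12)<.08)&(g[:,2]>.182)&(g[:,2]<.202)]
    print("rim",len(w),w.min(0),w.max(0),cv2.minEnclosingCircle((w[:,:2]*1000).astype(np.float32)))
    h=g[(abs(g[:,0]-.585)<.08)&(abs(g[:,1]+.12)<.08)&(g[:,2]>.212)];print("handle",len(h),h.min(0),h.max(0),np.median(h,0))
    b=g[(g[:,2]>.008)&(g[:,2]<.045)&(abs(g[:,0]-.58)<.1)&(g[:,1]>-.25)&(g[:,1]<.09)]
    b=b[b[:,0]<.64]
    print("base",cv2.minAreaRect((b[:,:2]*1000).astype(np.float32)))
    t=g[(g[:,2]>.1)&(g[:,2]<.15)&(abs(g[:,0]-.58)<.06)&(g[:,1]>-.25)&(g[:,1]<-.0)]
    print("arm",len(t),cv2.minAreaRect((t[:,:2]*1000).astype(np.float32)))
o=env.get_obs();print(o["tool_pos"],o["tool_rot"])
E
```

```text
top insert 450 ((475.6938171386719, -376.7841796875), (67.06055450439453, 38.193939208984375), 84.79776763916016) [[454.0, -408.0], [492.0, -412.0], [498.0, -345.0], [460.0, -342.0]]
[ 0.47313044 -0.37458646  0.02130257]
knob 66 [0.6090028  0.09890789 0.03531747] [0.62761983 0.11649157 0.06210418] [0.61624447 0.10720415 0.05302209]
rim 1151 [ 0.53268349 -0.17223165  0.18200149] [ 0.63659687 -0.06731172  0.201604  ] ((586.029296875, -120.05626678466797), 53.34722900390625)
handle 117 [ 0.61956306 -0.14525393  0.2120888 ] [ 0.63583886 -0.12872526  0.25052456] [ 0.62344414 -0.13678554  0.23880094]
base ((589.03759765625, -61.428558349609375), (306.89703369140625, 102.1452407836914), 82.1515884399414)
arm 1055 ((581.6542358398438, -151.49533081054688), (117.91569519042969, 63.92335510253906), 81.84456634521484)
scene insert 226 ((472.6129150390625, -364.72412109375), (85.83719635009766, 48.5079231262207), 84.25540924072266) [[444.0, -405.0], [492.0, -410.0], [501.0, -324.0], [453.0, -320.0]]
[ 0.47479985 -0.36817243  0.01082165]
knob 74 [0.60927048 0.10199289 0.03517151] [0.62952829 0.12041264 0.05877945] [0.61672076 0.11335921 0.04928785]
rim 600 [ 0.53356944 -0.16697387  0.18201253] [ 0.637353   -0.06264296  0.201944  ] ((586.7432250976562, -113.91986083984375), 53.2841682434082)
handle 90 [ 0.61946292 -0.14036488  0.21285489] [ 0.63733225 -0.12297178  0.24631132] [ 0.62629024 -0.12971834  0.22973485]
base ((589.87451171875, -60.32763671875), (302.9135437011719, 106.20082092285156), 82.94670104980469)
arm 917 ((578.678466796875, -145.8782958984375), (123.4893798828125, 53.47046661376953), 78.98526763916016)
[ 0.23774172 -0.60447411  0.19697938] [-1.79915209e+02  6.69146177e-03  2.14761340e+01]
```

>>> {"api": "drive_tool", "payload": {"moves": [1.2, -0.5, 0, -1, 87, 2.5, -1.0, 0, -2, 87, 3.8, -1.6, 0.1, -3, 87, 5.1, -2.1, 0.3, -4, 87, 6.3, -2.6, 0.6, -5, 87]}}

```text
time_s: 0.78
tool_pos: [0.4359, -0.4143, 0.1738]
tool_rot: [180.0, 0.0, 71.8]
force: [0.4, -0.3, -0.3]
grip_width: 0.0874
grasp_force: 0.0
```

```bash
cat >> h.py <<'E'
def go(xyz,yaw=None):
    o=env.get_obs();M=R.from_euler('xyz',o["tool_rot"],degrees=True).as_matrix()
    y=o["tool_rot"][2];dy=0 if yaw is None else -(yaw-y)
    print("t",round(o["time_s"],2),"pos",np.round(o["tool_pos"],4),"rot",np.round(o["tool_rot"],2),"units",(M.T@(np.array(xyz)-o["tool_pos"])/.04).round(3),"turn",round(dy/10,3),"F",o["force"].round(1),"q7",o["qpos"][-1].round(1),"g",round(o["grip_width"],4))
E
python3 -c "
from h import *
go([.475,-.376,.16],85)"
```

```text
t 0.78 pos [ 0.4359 -0.4143  0.1738] rot [1.7996e+02 2.0000e-02 7.1840e+01] units [1.216 0.631 0.346] turn -1.316 F [ 0.4 -0.3 -0.3] q7 19.3 g 0.0874
```

>>> {"api": "drive_tool", "payload": {"moves": [0.6, 0.3, 0.2, -0.7, 87, 1.22, 0.63, 0.35, -1.3, 87, 1.22, 0.63, 0.35, -1.3, 87, 1.22, 0.63, 0.35, -1.3, 87]}}

```text
time_s: 1.27
tool_pos: [0.4727, -0.3789, 0.1598]
tool_rot: [-180.0, 0.1, 84.3]
force: [0.3, -0.8, 0.4]
grip_width: 0.0868
grasp_force: 0.0
```

```bash
cat >> h.py <<'E'
def insert(zt,f=None,seed=None):
    c,p,d=grab("wrist",f);m=((p[...,0].astype(int)-p[...,2])>25).astype(np.uint8)
    m=cv2.morphologyEx(m,cv2.MORPH_CLOSE,np.ones((5,5)));m=cv2.morphologyEx(m,cv2.MORPH_OPEN,np.ones((3,3)))
    for cn in sorted(cv2.findContours(m,0,1)[0],key=cv2.contourArea)[::-1][:2]:
        cn=cn[:,0];r=cv2.minAreaRect((cast(c,cn,zt)[:,:2]*1000).astype(np.float32));print("ins",cn.min(0),cn.max(0),np.round(r[0],1),np.round(r[1],1),round(r[2],2))
    return c,p,d
E
python3 -c "
from h import *
go([.475,-.376,.16],85)
c,p,d=insert(.016,'w1.png')
P=cloud(c,d);print(P[210,250:320:10].round(3))"
```

```text
t 1.27 pos [ 0.4727 -0.3789  0.1598] rot [-1.7995e+02  5.0000e-02  8.4320e+01] units [ 0.078  0.051 -0.004] turn -0.068 F [ 0.3 -0.8  0.4] q7 26.0 g 0.0868
ins [251 332] [559 350] [ 586.3 -548.3] [ 21.6 327.1] 84.31
ins [266 155] [307 227] [ 476.7 -376.5] [68.3 37.4] 86.16
[[ 0.438 -0.394 -0.   ]
 [ 0.448 -0.395  0.001]
 [ 0.459 -0.393  0.015]
 [ 0.469 -0.393  0.017]
 [ 0.478 -0.394  0.016]
 [ 0.488 -0.395  0.015]
 [ 0.498 -0.4   -0.001]]
```

View pics/w1.png

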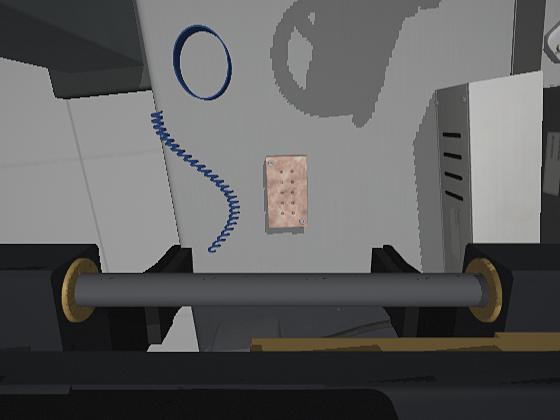

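The wrist view shows the insert cleanly at columns 266–307, rows 155–227; the blue cord runs ~25 mm to its left, so I will open the fingers only to 56 mm.

>>> {"api": "drive_tool", "payload": {"moves": [0.04, 0.05, 1.4, -0.18, 56, 0.04, 0.05, 2.6, -0.18, 56, 0.04, 0.05, 2.6, -0.18, 56, 0.04, 0.05, 2.6, -0.18, 56]}}

```text
time_s: 1.82
tool_pos: [0.4765, -0.3779, 0.0579]
tool_rot: [179.9, 0.1, 86.2]
force: [0.8, -0.1, 0.3]
grip_width: 0.0586
grasp_force: 0.0
```

```bash
python3 -c "
from h import *
go([.4767,-.3765,.006],86.1)
insert(.016)"
```

```text
t 1.82 pos [ 0.4765 -0.3779  0.0579] rot [1.7988e+02 1.1000e-01 8.6170e+01] units [ 0.038 -0.     1.298] turn 0.007 F [ 0.8 -0.1  0.3] q7 25.9 g 0.0586
ins [255 171] [312 270] [ 477. -376.] [68.5 37.5] 86.08
ins [180 332] [559 350] [ 534.4 -470.3] [ 15. 279.] 86.04
```

>>> {"api": "drive_tool", "payload": {"moves": [0.04, 0, 1.0, 0, 56, 0.04, 0, 1.25, 0, 56, 0.04, 0, 1.25, 0, 56, 0.04, 0, 1.25, 0, 30, 0.04, 0, 1.25, 0, 30], "squeeze": 30}}

```text
time_s: 2.5
tool_pos: [0.4768, -0.3753, 0.0073]
tool_rot: [179.9, 0.1, 86.3]
force: [0.1, -0.1, -0.6]
grip_width: 0.0431
grasp_force: 0.0
```

>>> {"api": "drive_tool", "payload": {"moves": [0, 0, 0, 0, 30, 0, 0, 0, 0, 30, 0, 0, 0, 0, 30]}}

```text
time_s: 2.88
tool_pos: [0.476, -0.3746, 0.0059]
tool_rot: [-180.0, 0.0, 86.3]
force: [-0.8, -0.3, 0.3]
grip_width: 0.0306
grasp_force: 0.0
```

```bash
python3 -c "
from h import *
go([.4767,-.3765,.006],86.1);print(env.get_obs()['grasp_force'])
c,p,d=insert(.016,'w2.png')"
```

```text
t 2.88 pos [ 0.476  -0.3746  0.0059] rot [-180.      0.     86.28] units [-0.046  0.021 -0.003] turn 0.018 F [-0.8 -0.3  0.3] q7 24.7 g 0.0306
0.0
ins [249 189] [322 272] [ 477.8 -363.1] [45.  37.4] 86.22
ins [111 332] [517 350] [ 489.9 -428.5] [ 11.5 230.4] 86.24
```

View pics/w2.png

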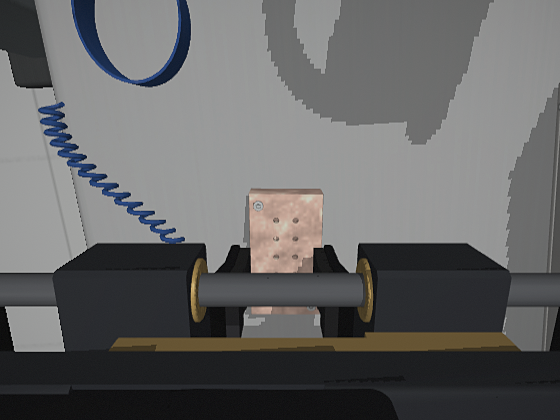

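```bash
python3 -c "
from h import *
c,p,d=grab('wrist');P=cloud(c,d);o=env.get_obs();M=R.from_euler('xyz',o['tool_rot'],degrees=True).as_matrix()
T=(P-o['tool_pos'])@M*1000
print(o['grip_width'],o['grasp_force'],o['force'])
for v in (225,240,250,256,262,268):
    print(v,[(u,*T[v,u].round(0).astype(int)) for u in range(222,346,8)])
"
```

```text
0.030272801701970553 0.0 [-0.1381965  -0.17388311  0.13303413]
225 [(222, np.int64(10), np.int64(-34), np.int64(7)), (230, np.int64(10), np.int64(-30), np.int64(8)), (238, np.int64(11), np.int64(-25), np.int64(5)), (246, np.int64(11), np.int64(-21), np.int64(5)), (254, np.int64(15), np.int64(-15), np.int64(-9)), (262, np.int64(15), np.int64(-11), np.int64(-9)), (270, np.int64(15), np.int64(-7), np.int64(-10)), (278, np.int64(15), np.int64(-3), np.int64(-10)), (286, np.int64(15), np.int64(1), np.int64(-10)), (294, np.int64(15), np.int64(6), np.int64(-10)), (302, np.int64(15), np.int64(10), np.int64(-10)), (310, np.int64(15), np.int64(14), np.int64(-9)), (318, np.int64(15), np.int64(18), np.int64(-10)), (326, np.int64(11), np.int64(24), np.int64(5)), (334, np.int64(11), np.int64(29), np.int64(5)), (342, np.int64(11), np.int64(33), np.int64(5))]
240 [(222, np.int64(2), np.int64(-35), np.int64(5)), (230, np.int64(1), np.int64(-30), np.int64(7)), (238, np.int64(2), np.int64(-26), np.int64(5)), (246, np.int64(1), np.int64(-21), np.int64(7)), (254, np.int64(7), np.int64(-15), np.int64(-11))
[... 3019 characters left out ...]
3)), (238, np.int64(8), np.int64(-19), np.int64(-49)), (246, np.int64(7), np.int64(-16), np.int64(-46)), (254, np.int64(-9), np.int64(-16), np.int64(-9)), (262, np.int64(-8), np.int64(-11), np.int64(-11)), (270, np.int64(-9), np.int64(-7), np.int64(-10)), (278, np.int64(-9), np.int64(-3), np.int64(-10)), (286, np.int64(-9), np.int64(1), np.int64(-10)), (294, np.int64(-9), np.int64(6), np.int64(-10)), (302, np.int64(-9), np.int64(10), np.int64(-10)), (310, np.int64(-9), np.int64(14), np.int64(-10)), (318, np.int64(8), np.int64(14), np.int64(-49)), (326, np.int64(8), np.int64(18), np.int64(-49)), (334, np.int64(10), np.int64(20), np.int64(-54)), (342, np.int64(9), np.int64(24), np.int64(-52))]
```

```bash
python3 -c "
from h import *
print(env.grasp_offset)
c,p,d=grab('wrist');P=cloud(c,d);o=env.get_obs();M=R.from_euler('xyz',o['tool_rot'],degrees=True).as_matrix()
T=(P-o['tool_pos'])@M*1000
for u in (238,242,246,318,322,326):
    print(u,[(v,*T[v,u].round(0).astype(int).tolist()) for v in range(242,252)])
for n in('scene','top'):
    c,p,d=grab(n,'s3.png' if n=='scene' else None);P=cloud(c,d).reshape(-1,3)
    q=P[(abs(P[:,0]-.476)<.07)&(abs(P[:,1]+.375)<.03)&(P[:,2]>.0)&(P[:,2]<.14)]
    print(n,np.histogram(q[:,2],bins=np.arange(0,.15,.01))[0])
    q=q[q[:,2]>.022];print(q[np.argsort(q[:,2])[:12]].round(3).tolist())
p=cv2.imread('pics/s3.png');K,Rc,t=cam('scene');uv=K@(Rc.T@(np.array([.476,-.375,.03])-t));uv=(uv[:2]/uv[2]).astype(int);print(uv)
cv2.imwrite('pics/s3c.png',cv2.resize(p[max(0,uv[1]-70):uv[1]+40,max(0,uv[0]-70):uv[0]+70],None,fx=4,fy=4,interpolation=2))
"
```

```text
0.0187
238 [(242, 0, -26, 6), (243, 0, -26, 6), (244, -1, -26, 6), (245, 9, -22, -24), (246, 10, -21, -28), (247, 10, -21, -28), (248, 10, -21, -30), (249, 10, -21, -30), (250, 10, -21, -33), (251, 10, -21, -34)]
242 [(242, 1, -23, 5), (243, 0, -23, 6), (244, -1, -24, 6), (245, -2, -24, 7), (246, -2, -24, 6), (247, -3, -24, 7), (248, 8, -20, -25), (249, 8, -20, -27), (250, 8, -20, -28), (251, 8, -20, -29)]
246 [(242, 1, -21, 6), (243, 0, -21, 6), (244, -1, -21, 6), (245, -1, -21, 5), (246, -2, -21, 6), (247, -2, -21, 5), (248, 8, -18, -24), (249, 8, -18, -27), (250, 8, -18, -28), (251, 8, -18, -29)]
318 [(242, 6, 18, -10), (243, 5, 18, -10), (244, 4, 18, -9), (245, 4, 18, -11), (246, 3, 18, -9), (247, 3, 18, -10), (248, 8, 17, -24), (249, 8, 17, -25), (250, 8, 16, -28), (251, 8, 16, -30)]
322 [(242, 0, 22, 6), (243, 0, 22, 6), (244, -1, 22, 6), (245, -1, 22, 6), (246, -2, 22, 7), (247, -2, 22, 5), (248, 8, 19, -24), (249, 8, 18, -26), (250, 8, 18, -29), (251, 8, 18, -28)]
326 [(242, 1, 24, 6), (243, 0, 24, 5), (244, -1, 25, 7), (245, 10, 20, -26), (246, 10, 20, -27), (247, 10, 20, -28), (248, 10, 20, -29), (249, 9, 20, -30), (250, 10, 20, -32), (251, 10, 19, -33)]
scene [ 89 127   9  38  39  37  40  50  36  14  23  45  87 166]
[[0.46, -0.365, 0.027], [0.453, -0.375, 0.028], [0.494, -0.365, 0.029], [0.494, -0.372, 0.029], [0.456, -0.362, 0.03], [0.452, -0.379, 0.03], [0.489, -0.381, 0.03], [0.5, -0.365, 0.03], [0.492, -0.379, 0.03], [0.491, -0.371, 0.03], [0.493, -0.376, 0.031], [0.489, -0.363, 0.031]]
top [28  0  0  0  0  0  0  0  0  0  0 22 22 11]
[[0.543, -0.355, 0.112], [0.533, -0.354, 0.114], [0.54, -0.348, 0.114], [0.533, -0.347, 0.114], [0.538, -0.35, 0.114], [0.535, -0.354, 0.115], [0.537, -0.354, 0.115], [0.53, -0.349, 0.116], [0.537, -0.348, 0.116], [0.539, -0.35, 0.117], [0.544, -0.352, 0.117], [0.539, -0.354, 0.117]]
[337 220]
```

View pics/s3c.png

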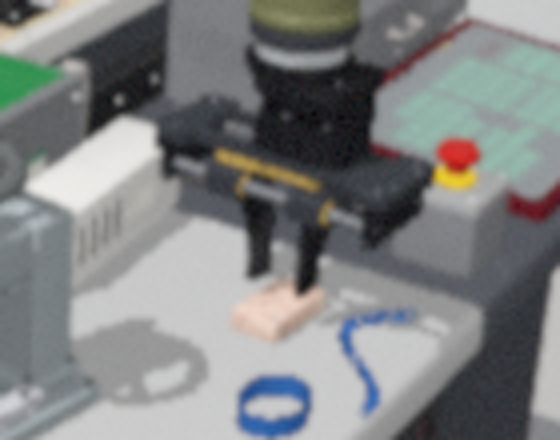

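Both views agree: the real fingertips end about 24 mm above the reported TCP (tips at z≈0.03 world, hovering over the insert). I'll open, go lower by that amount and watch the force.

>>> {"api": "drive_tool", "payload": {"moves": [-0.05, 0.02, 0, 0, 56, -0.05, 0.02, 0, 0, 56, -0.05, 0.02, 0, 0, 56, -0.05, 0.02, 0.25, 0, 56, -0.05, 0.02, 0.4, 0, 56]}}

```text
time_s: 3.75
tool_pos: [0.4762, -0.3763, -0.0112]
tool_rot: [-179.9, -0.0, 86.3]
force: [-0.3, 0.4, 0.3]
grip_width: 0.0557
grasp_force: 0.0
```

>>> {"api": "drive_tool", "payload": {"moves": [0, 0, 0.08, 0, 56, 0, 0, 0.16, 0, 56, 0, 0, 0.16, 0, 56]}}

```text
time_s: 4.12
tool_pos: [0.4766, -0.3766, -0.0168]
tool_rot: [-180.0, -0.0, 86.3]
force: [-0.2, 0.4, 0.4]
grip_width: 0.0562
grasp_force: 0.0
```

```bash
python3 -c "
from h import *
go([.4767,-.3765,-.018],86.1)
c,p,d=grab('wrist');P=cloud(c,d);o=env.get_obs();M=R.from_euler('xyz',o['tool_rot'],degrees=True).as_matrix()
T=(P-o['tool_pos'])@M
for s in(-1,1):
    m=(T[...,2]<-.018)&(T[...,2]>-.06)&(s*T[...,1]>0.02)&(s*T[...,1]<.06)&(abs(T[...,0])<.03)
    q=T[m]*1000;print(s,len(q),q[np.argsort(q[:,2])[-8:]].round(1).tolist())
"
```

```text
t 4.12 pos [ 0.4766 -0.3766 -0.0168] rot [-1.7998e+02 -1.0000e-02  8.6280e+01] units [0.002 0.003 0.03 ] turn 0.018 F [-0.2  0.4  0.4] q7 24.2 g 0.0562
-1 1175 [[24.8, -35.8, -18.1], [27.8, -51.2, -18.1], [26.8, -30.4, -18.0], [3.0, -20.9, -18.0], [26.8, -44.5, -18.0], [13.1, -59.3, -18.0], [-6.2, -22.7, -18.0], [17.7, -56.4, -18.0]]
1 827 [[19.2, 43.3, -18.3], [-2.8, 46.2, -18.3], [13.0, 37.3, -18.1], [21.2, 50.1, -18.1], [27.7, 34.1, -18.1], [1.4, 50.5, -18.1], [7.2, 24.7, -18.0], [25.2, 27.5, -18.0]]
```

>>> {"api": "drive_tool", "payload": {"moves": [0, 0, 0.03, 0, 34, 0, 0, 0.03, 0, 34, 0, 0, 0.03, 0, 34, 0, 0, 0.03, 0, 34, 0, 0, 0.03, 0, 34], "squeeze": 30}}

```text
time_s: 4.8
tool_pos: [0.4772, -0.3767, -0.0176]
tool_rot: [179.9, 0.0, 86.3]
force: [1.3, -0.6, -0.2]
grip_width: 0.0374
grasp_force: 30.0
```

>>> {"api": "drive_tool", "payload": {"moves": [0, 0, 0, 0, 34, 0, 0, 0, 0, 34]}}

```text
time_s: 5.05
tool_pos: [0.4771, -0.3767, -0.0176]
tool_rot: [180.0, 0.0, 86.3]
force: [2.2, 0.4, 0.1]
grip_width: 0.0377
grasp_force: 30.0
```

>>> {"api": "drive_tool", "payload": {"moves": [0, 0, -0.5, 0, 34, 0, 0, -1.7, 0, 34, 0, 0, -3.0, 0, 34, 0, 0, -4.3, 0, 34, 0, 0, -5.4, 0, 34]}}

```text
time_s: 5.68
tool_pos: [0.4759, -0.3764, 0.2012]
tool_rot: [-180.0, 0.0, 86.3]
force: [0.8, -1.0, -3.5]
grip_width: 0.0378
grasp_force: 30.0
```

>>> {"api": "drive_tool", "payload": {"moves": [1.0, 0, -0.1, 0, 34, 2.4, 0, -0.1, 0, 34, 3.8, 0, -0.1, 0, 34, 5.2, 0, -0.1, 0, 34, 6.6, 0, -0.1, 0, 34]}}

```text
time_s: 6.3
tool_pos: [0.4927, -0.1114, 0.2028]
tool_rot: [-179.9, 0.1, 86.3]
force: [0.9, 0.6, -4.1]
grip_width: 0.0376
grasp_force: 30.0
```

>>> {"api": "drive_tool", "payload": {"moves": [1.2, 0, 0, 0.2, 34, 2.3, 0, 0, 0.4, 34, 3.0, 0, 0, 0.4, 34, 3.0, 0, 0, 0.4, 34, 3.0, 0, 0, 0.4, 34]}}

```text
time_s: 6.92
tool_pos: [0.501, 0.0054, 0.2024]
tool_rot: [-180.0, 0.1, 82.2]
force: [-0.3, -0.7, -4.2]
grip_width: 0.0374
grasp_force: 30.0
```

```bash
python3 -c "
from h import *
c,p,d=grab('wrist','w4.png');np.savez('w4.npz',p=p,d=d,K=c[0],R=c[1],t=c[2])
go([.505,.01,.13],82.1);print(env.get_obs()['grasp_force'])
"
```

```text
t 6.97 pos [0.5012 0.005  0.2024] rot [-1.7997e+02  8.0000e-02  8.2170e+01] units [0.139 0.079 1.809] turn 0.007 F [-0.3  0.1 -3.2] q7 -12.2 g 0.0377
29.9991238117218
```

View pics/w4.png

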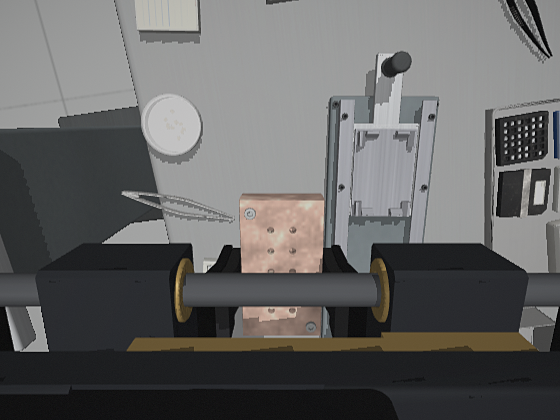

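The view shows the nest with its four corner stops at about (362–415, 133–215), knob top at (397,63), and the insert held straight in the fingers.

```bash
python3 -c "
from h import *
z=np.load('w4.npz');c=(z['K'],z['R'],z['t']);P=cloud(c,z['d']);p=z['p']
def F(q,a=82.1):
    a=np.radians(a);u=np.array([np.cos(a),np.sin(a)]);v=np.array([np.sin(a),-np.cos(a)]);return np.stack([q[...,:2]@u,q[...,:2]@v],-1)
S=P[100:235,320:450]
print(np.histogram(S[...,2],bins=np.arange(.008,.07,.004)))
g=S.reshape(-1,3)
s=g[(g[:,2]>.0305)&(g[:,2]<.04)];print(len(s),s.min(0),s.max(0))
print('stops',cv2.minAreaRect((s[:,:2]*1000).astype(np.float32)))
G=P.reshape(-1,3);w=G[(abs(G[:,0]-.605)<.1)&(abs(G[:,1]-.01)<.14)&(G[:,2]>.01)&(G[:,2]<.03)];
k=P[40:90,370:425].reshape(-1,3);k=k[k[:,2]>.03];print('knob',k.min(0),k.max(0));t=k[k[:,2]>k[:,2].max()-.006];print(t.mean(0),cv2.minEnclosingCircle((t[:,:2]*1000).astype(np.float32)))
# rail edges by rows: print z profile
for v in(150,175,200): print(v,[(u,*(P[v,u]*1000).round(0).astype(int).tolist()) for u in range(326,442,4)])
cv2.imwrite('pics/w4c.png',cv2.resize(p[30:240,310:450,::-1],None,fx=2.8,fy=2.8,interpolation=2))
"
```

```text
(array([ 189, 3201,  140, 1322, 8027,  618,  502,    0,    0,    0,    0,
          0,    0,    0,    0]), array([0.008, 0.012, 0.016, 0.02 , 0.024, 0.028, 0.032, 0.036, 0.04 ,
       0.044, 0.048, 0.052, 0.056, 0.06 , 0.064, 0.068]))
681 [ 0.55930235 -0.03964512  0.03051232] [0.6553797  0.07063572 0.03592435]
stops ((605.0272827148438, 14.260848999023438), (101.5973892211914, 87.1751937866211), 81.77852630615234)
knob [0.50951991 0.07164688 0.03037132] [0.62792628 0.11627371 0.38893147]
[0.50951991 0.07164688 0.38893147] ((509.5198974609375, 71.64688110351562), 9.999999747378752e-05)
150 [(326, 553, 36, 0), (330, 555, 37, 13), (334, 559, 36, 14), (338, 562, 37, 26), (342, 565, 36, 28), (346, 569, 36, 27), (350, 573, 35, 27), (354, 578, 34, 26), (358, 582, 34, 26), (362, 586, 33, 26), (366, 590, 33, 26), (370, 593, 32, 27), (374, 598, 32, 24), (378, 601, 31, 26), (382, 605, 31, 26), (386, 610, 30, 25), (390, 614, 29, 23), (394, 618, 29, 24), (398, 622, 28, 24), (402, 626, 28, 25), (406, 629, 27, 26), (410, 633, 27, 26), (414, 637, 26, 26), (418, 642, 26, 25), (422, 644, 26, 29), (426
[... 547 characters left out ...]
644, 0, 26), (426, 648, 0, 27), (430, 657, -4, 14), (434, 667, -7, 0), (438, 671, -8, 0)]
200 [(326, 546, -17, 8), (330, 550, -16, 15), (334, 554, -17, 14), (338, 557, -15, 25), (342, 561, -15, 27), (346, 565, -15, 29), (350, 570, -17, 22), (354, 573, -17, 26), (358, 577, -17, 26), (362, 582, -18, 25), (366, 586, -19, 25), (370, 590, -19, 26), (374, 594, -20, 25), (378, 598, -20, 26), (382, 602, -21, 26), (386, 606, -21, 26), (390, 610, -22, 26), (394, 614, -22, 27), (398, 619, -23, 26), (402, 623, -24, 26), (406, 627, -24, 25), (410, 631, -25, 26), (414, 635, -25, 27), (418, 639, -25, 28), (422, 643, -26, 27), (426, 647, -27, 27), (430, 662, -35, -1), (434, 666, -35, 0), (438, 670, -36, 1)]
```

View pics/w4c.png

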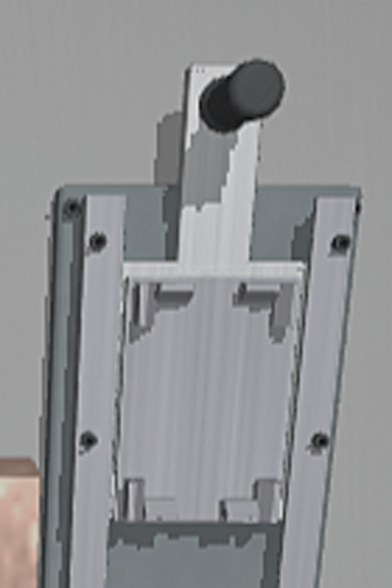

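```bash
python3 -c "
from h import *
z=np.load('w4.npz');c=(z['K'],z['R'],z['t']);P=cloud(c,z['d'])
a=np.radians(82.0);u=np.array([np.cos(a),np.sin(a)]);v=np.array([np.sin(a),-np.cos(a)])
g=P[100:235,320:450].reshape(-1,3);c0=np.array([.605,.008]);A=(g[:,:2]-c0)@u*1000;B=(g[:,:2]-c0)@v*1000
m=(g[:,2]>.031)&(g[:,2]<.038)&(abs(A)<55)&(abs(B)<31)
print(m.sum());
print('A',np.histogram(A[m],bins=np.arange(-55,56,5)));print('B',np.histogram(B[m],bins=np.arange(-31,32,3)))
for i in range(2): m&=True
print(np.percentile(A[m],[1,3,97,99]),np.percentile(B[m],[1,3,97,99]),cv2.minAreaRect((g[m,:2]*1000).astype(np.float32)))
k=P[40:135,365:425].reshape(-1,3);k=k[(k[:,2]>.055)&(k[:,2]<.09)];print('knob',len(k),k.min(0),k.max(0),k.mean(0))
# cast stop corners from crop at z=.034, and tray plate front edge corners
px=np.array([(134,278),(292,285),(127,480),(283,480)])/2.8+[310,30];print(cast(c,px,.034).round(4).tolist())
n=np.array([(188,66),(262,70),(178,262),(250,268),(122,264),(306,264)])/2.8+[310,30];w=cast(c,n,.026);print(w.round(4).tolist())
"
```

```text
599
A (array([  0,   0, 160,  66,  50,  11,   0,   0,   0,   0,   0,   0,   0,
         0,   0,   0,  40,  58, 144,  70,   0,   0]), array([-55, -50, -45, -40, -35, -30, -25, -20, -15, -10,  -5,   0,   5,
        10,  15,  20,  25,  30,  35,  40,  45,  50,  55]))
B (array([  6, 101,  51,  24,  34,  30,  36,   7,   0,   0,   0,   0,   0,
        29,  32,  32,  31,  27, 106,  53]), array([-31, -28, -25, -22, -19, -16, -13, -10,  -7,  -4,  -1,   2,   5,
         8,  11,  14,  17,  20,  23,  26,  29]))
[-44.27431611 -44.11315435  41.29892311  41.3657749 ] [-27.99676391 -27.83683479  27.16376887  27.78741878] ((604.580322265625, 6.374229431152344), (86.0924301147461, 56.38660430908203), 82.05841064453125)
knob 332 [0.61040036 0.09854514 0.05503326] [0.62756262 0.11561201 0.0601948 ] [0.61844035 0.10719486 0.05738218]
[[0.5815, 0.0546, 0.034], [0.6356, 0.0448, 0.034], [0.573, -0.0165, 0.034], [0.6293, -0.0243, 0.034]]
[[0.6069, 0.121, 0.026], [0.6315, 0.1164, 0.026], [0.5989, 0.0576, 0.026], [0.624, 0.0521, 0.026], [0.5793, 0.0596, 0.026], [0.6436, 0.0507, 0.026]]
```

>>> {"api": "drive_tool", "payload": {"moves": [0.2, 1.3, 0, 0, 34, 0.38, 2.56, 0, 0, 34, 0.38, 2.56, 1.0, 0, 34, 0.38, 2.56, 2.3, 0, 34, 0.38, 2.56, 3.5, 0, 34]}}

```text
time_s: 7.6
tool_pos: [0.6047, 0.0054, 0.0601]
tool_rot: [-179.9, 0.1, 82.1]
force: [0.9, -1.7, -4.3]
grip_width: 0.0375
grasp_force: 30.0
```

>>> {"api": "drive_tool", "payload": {"moves": [0, 0, 0, 0, 34, 0, 0, 0, 0, 34]}}

```text
time_s: 7.85
tool_pos: [0.6065, 0.007, 0.064]
tool_rot: [179.9, -0.0, 82.2]
force: [0.4, -0.4, -1.8]
grip_width: 0.0374
grasp_force: 30.0
```

```bash
python3 -c "
from h import *
go([.6047,.006,.010],82.05)
c,p,d=grab('wrist');P=cloud(c,d)
o=env.get_obs();zt=o['tool_pos'][2]+.0336
m=((p[...,0].astype(int)-p[...,2])>25).astype(np.uint8);m[280:]=0
cn=max(cv2.findContours(m,0,1)[0],key=cv2.contourArea)[:,0];w=cast(c,cn,zt);a=np.radians(82.05);u=np.array([np.cos(a),np.sin(a)]);v=np.array([np.sin(a),-np.cos(a)])
r=cv2.minAreaRect((w[:,:2]*1000).astype(np.float32));print(np.round(r[1],1),r[2])
w=(w[:,:2]-o['tool_pos'][:2]);print('front edge along',(w@u).max(),'sides',(w@v).min(),(w@v).max())
q=P[m>0];print('top z',np.median(q[:,2]),zt)
g=P.reshape(-1,3);A=(g[:,:2]-[.6048,.0066])@u*1000;B=(g[:,:2]-[.6048,.0066])@v*1000
m=(g[:,2]>.031)&(g[:,2]<.037)&(A>15)&(A<50)&(abs(B)<31);print('front stops',m.sum(),A[m].max(),B[m].min(),B[m].max())
"
```

```text
t 7.85 pos [0.6065 0.007  0.064 ] rot [ 1.7987e+02 -1.0000e-02  8.2190e+01] units [-0.032 -0.044  1.351] turn 0.014 F [ 0.4 -0.4 -1.8] q7 -22.6 g 0.0374
[36.6 37.1] 82.10427856445312
front edge along 0.03588202954391251 sides -0.02026953967559854 0.016879879308936967
top z 0.0973634529634794 0.0985226948608853
front stops 741 43.34059662308916 -27.9047251345379 28.180853092948404
```

>>> {"api": "drive_tool", "payload": {"moves": [-0.045, 0, 0.5, 0.01, 34, -0.045, 0, 0.9, 0.01, 34, -0.045, 0, 1.15, 0.01, 34, -0.045, 0, 1.25, 0.01, 34, -0.045, 0, 1.25, 0.01, 34]}}

```text
time_s: 8.52
tool_pos: [0.6048, 0.0062, 0.0119]
tool_rot: [-180.0, -0.0, 82.2]
force: [0.2, -0.4, -4.3]
grip_width: 0.0376
grasp_force: 30.0
```

>>> {"api": "drive_tool", "payload": {"moves": [0, 0, 0.05, 0, 34, 0, 0, 0.09, 0, 34, 0, 0, 0.09, 0, 34]}}

```text
time_s: 8.9
tool_pos: [0.6049, 0.006, 0.0087]
tool_rot: [180.0, 0.0, 82.2]
force: [-0.3, -0.0, -2.8]
grip_width: 0.0375
grasp_force: 30.0
```

```bash
python3 -c "
from h import *
go([.6065,.0052,.0084],82.05)
c,p,d=grab('wrist')
o=env.get_obs();zt=.042
m=((p[...,0].astype(int)-p[...,2])>25).astype(np.uint8);m[280:]=0
cn=max(cv2.findContours(m,0,1)[0],key=cv2.contourArea)[:,0];w=cast(c,cn,zt);a=np.radians(82.05);u=np.array([np.cos(a),np.sin(a)]);v=np.array([np.sin(a),-np.cos(a)])
r=cv2.minAreaRect((w[:,:2]*1000).astype(np.float32));print(np.round(r[1],1),r[2])
w=(w[:,:2]-[.6048,.0066])*1000;print('front edge',(w@u).max(),'sides',(w@v).min(),(w@v).max(),'z',np.median(cloud(c,d)[m>0][:,2]))
"
```

```text
t 8.9 pos [0.6049 0.006  0.0087] rot [1.7999e+02 1.0000e-02 8.2180e+01] units [-0.014  0.041  0.008] turn 0.013 F [-0.3 -0.  -2.8] q7 -24.4 g 0.0375
[36.8 37.4] 82.11956024169922
front edge 35.49006749982502 sides -19.461573855467627 17.98264301696886 z 0.04202668000768807
```

>>> {"api": "drive_tool", "payload": {"moves": [0, 0, 0.02, 0, 34, 0, 0, 0.02, 0, 46, 0, 0, 0.02, 0, 46, 0, 0, 0.02, 0, 46]}}

```text
time_s: 9.45
tool_pos: [0.6053, 0.0061, 0.0081]
tool_rot: [180.0, -0.0, 82.2]
force: [-0.2, 0.6, -0.4]
grip_width: 0.0457
grasp_force: 0.0
```

>>> {"api": "drive_tool", "payload": {"moves": [0, 0, -0.3, 0, 46, 0, 0, -1.2, 0, 46, 0, 0, -2.0, 0, 46, 0, 0, -2.0, 0, 46]}}

```text
time_s: 9.95
tool_pos: [0.6075, 0.0065, 0.0917]
tool_rot: [179.6, -0.0, 82.2]
force: [-1.0, -0.4, 0.4]
grip_width: 0.0459
grasp_force: 0.0
```

```bash
python3 -c "
from h import *
c,p,d=insert(.042);go([.619,.107,.0235],82.05)
m=((p[...,0].astype(int)-p[...,2])>25).astype(np.uint8);m[300:]=0
P=cloud(c,d);q=P[m>0];print(len(q),q.mean(0),q[:,2].std());A=np.c_[q[:,:2],np.ones(len(q))];print(np.linalg.lstsq(A,q[:,2],rcond=None)[0])
k=P.reshape(-1,3);k=k[(abs(k[:,0]-.619)<.02)&(abs(k[:,1]-.107)<.02)&(k[:,2]>.05)];print(k.min(0),k.max(0))
"
```

```text
ins [149 332] [559 350] [649.4 -93.8] [ 15.5 312.5] 81.87
ins [250 172] [305 268] [604.2   7.1] [68.6 37.4] 81.99
t 10.0 pos [0.6061 0.0061 0.0897] rot [179.81   0.    82.17] units [ 2.542 -0.029  1.656] turn 0.012 F [-0.5 -0.2  0.2] q7 -21.7 g 0.0461
5945 [0.60523538 0.01275779 0.06723101] 0.059491688011010624
[ 0.30733989  1.46911975 -0.13752468]
[0.61058291 0.09881503 0.05051249] [0.62815805 0.11628703 0.05975263]
```

>>> {"api": "drive_tool", "payload": {"moves": [1.2, 0, 0, 0, 20, 2.4, -0.03, 0, 0, 0, 3.3, -0.03, 0, 0, 0, 3.3, -0.03, 1.0, 0, 0, 3.3, -0.03, 1.9, 0, 0]}}

```text
time_s: 10.62
tool_pos: [0.6208, 0.1375, 0.0098]
tool_rot: [-179.9, 0.0, 82.3]
force: [-0.5, -1.2, 0.6]
grip_width: 0.0048
grasp_force: 0.0
```

>>> {"api": "drive_tool", "payload": {"moves": [0, 0, 0.06, 0, 0, 0, 0, 0.06, 0, 0, -0.2, 0, 0.06, 0, 0, -0.3, 0, 0.06, 0, 0, -0.4, 0, 0.06, 0, 0]}}

```text
time_s: 11.25
tool_pos: [0.6207, 0.1213, 0.0108]
tool_rot: [179.8, -0.1, 82.2]
force: [1.2, 2.4, 1.4]
grip_width: 0.0006
grasp_force: 1.0
```

```bash
python3 -c "
from h import *
go([.586+.120*.138,-.119+.120*.99,.0105],82.05)
"
```

```text
t 11.25 pos [0.6207 0.1213 0.0108] rot [ 1.7984e+02 -7.0000e-02  8.2160e+01] units [-3.071 -0.036  0.004] turn 0.011 F [1.2 2.4 1.4] q7 -36.1 g 0.0006
```

>>> {"api": "drive_tool", "payload": {"moves": [-0.3, 0, 0, 0, 0, -0.8, 0, 0, 0, 0, -1.3, 0, 0, 0, 0, -1.8, 0, 0, 0, 0, -2.3, 0, 0, 0, 0]}}

```text
time_s: 11.88
tool_pos: [0.607, 0.0281, 0.0095]
tool_rot: [180.0, 0.0, 82.1]
force: [4.0, 1.9, 2.2]
grip_width: 0.0001
grasp_force: 1.7
```

>>> {"api": "drive_tool", "payload": {"moves": [-0.2, -0.02, 0, 0, 0, -0.35, -0.03, 0, 0, 0, -0.5, -0.03, 0, 0, 0, -0.6, -0.03, 0, 0, 0, -0.65, -0.03, 0, 0, 0]}}

```text
time_s: 12.5
tool_pos: [0.6014, 0.0045, 0.009]
tool_rot: [-179.9, 0.0, 82.2]
force: [-0.2, 2.0, -1.0]
grip_width: 0.0005
grasp_force: 0.8
```

```bash
python3 -c "
from h import *
go([.586+.120*.138,-.119+.120*.99,.0105],82.05)
c,p,d=grab('wrist','w5.png');P=cloud(c,d).reshape(-1,3)
a=np.radians(82.05);u=np.array([np.cos(a),np.sin(a)])
k=P[(P[:,2]>.05)&(P[:,2]<.066)&(abs(P[:,0]-.602)<.02)&(abs(P[:,1]+.015)<.03)];print(len(k),k.min(0) if len(k) else 0,k.max(0) if len(k) else 0)
c,p,d=grab('top');P=cloud(c,d).reshape(-1,3)
for zl,zh,x,y in((.045,.066,.602,-.01),):
  k=P[(P[:,2]>zl)&(P[:,2]<zh)&(abs(P[:,0]-x)<.03)&(abs(P[:,1]-y)<.04)];print(len(k),k.min(0) if len(k) else 0,k.max(0) if len(k) else 0)
"
```

```text
t 12.5 pos [0.6014 0.0045 0.009 ] rot [-1.7991e+02  1.0000e-02  8.2200e+01] units [-0.112  0.044 -0.038] turn 0.015 F [-0.2  2.  -1. ] q7 -24.5 g 0.0005
454 [ 0.59451701 -0.02009509  0.05000671] [0.60995523 0.01499924 0.06593081]
0 0 0
```

>>> {"api": "drive_tool", "payload": {"moves": [-0.04, 0, 0, 0, 0, -0.08, 0, 0, 0, 0, -0.12, 0, 0, 0, 0, -0.12, 0, 0, 0, 0]}}

```text
time_s: 13.1
tool_pos: [0.6015, 0.0016, 0.0094]
tool_rot: [-180.0, -0.1, 82.2]
force: [-0.3, 4.8, -1.6]
grip_width: 0.0004
grasp_force: 2.4
```

>>> {"api": "drive_tool", "payload": {"moves": [-0.05, 0, 0, 0, 0, -0.08, 0, 0, 0, 0, -0.08, 0, 0, 0, 0]}}

```text
time_s: 13.48
tool_pos: [0.6015, 0.0016, 0.0095]
tool_rot: [180.0, -0.3, 82.4]
force: [1.1, 9.9, -2.8]
grip_width: 0.0006
grasp_force: 4.7
```

>>> {"api": "drive_tool", "payload": {"moves": [0.4, 0, 0, 0, 0, 0.7, 0, -1.2, 0, 0, 0.7, 0, -2.6, 0, 0, 0.7, 0, -4.0, 0, 40, 0.7, 0, -5.4, 0, 40]}}

```text
time_s: 14.1
tool_pos: [0.605, 0.0233, 0.2277]
tool_rot: [179.9, 0.1, 82.1]
force: [1.3, -0.0, -0.0]
grip_width: 0.0132
grasp_force: 0.0
```

>>> {"api": "drive_tool", "payload": {"moves": [0, 0, -0.8, 0, 40, -0.3, 0, -0.9, 0, 40, -0.3, 0, -0.9, 0, 40, -0.3, 0, -0.9, 0, 40]}}

```text
time_s: 14.6
tool_pos: [0.6025, 0.0117, 0.2596]
tool_rot: [-179.8, 0.0, 82.1]
force: [-1.1, 0.2, -0.2]
grip_width: 0.039
grasp_force: 0.0
```

```bash
python3 -c "
from h import *
c,p,d=grab('wrist','w6.png');np.savez('w6.npz',p=p,d=d,K=c[0],R=c[1],t=c[2]);P=cloud(c,d).reshape(-1,3)
k=P[(P[:,2]>.05)&(P[:,2]<.066)&(abs(P[:,0]-.602)<.03)&(abs(P[:,1]+.015)<.04)];print('knob',len(k),k.min(0),k.max(0))
w=P[(abs(P[:,0]-.585)<.08)&(abs(P[:,1]+.12)<.08)&(P[:,2]>.182)&(P[:,2]<.202)];print('rim',len(w),w.min(0),w.max(0),cv2.minEnclosingCircle((w[:,:2]*1000).astype(np.float32)))
h=P[(abs(P[:,0]-.585)<.08)&(abs(P[:,1]+.12)<.08)&(P[:,2]>.214)&(P[:,2]<.26)];print('handle',len(h),h.min(0),h.max(0),np.median(h,0))
go([.627,-.137,.19],82.05)
"
```

```text
knob 195 [ 0.59270809 -0.02809461  0.05055417] [ 0.60971015 -0.0107339   0.05952309]
rim 1714 [ 0.54633194 -0.09430515  0.18242591] [ 0.62926991 -0.06710462  0.19567856] ((587.8009033203125, -90.06587982177734), 41.59476089477539)Traceback (most recent call last):
  File "<string>", line 6, in <module>
    h=P[(abs(P[:,0]-.585)<.08)&(abs(P[:,1]+.12)<.08)&(P[:,2]>.214)&(P[:,2]<.26)];print('handle',len(h),h.min(0),h.max(0),np.median(h,0))
                                                                                                       ~~~~~^^^
    return umr_minimum(a, axis, None, out, keepdims, initial, where)
ValueError: zero-size array to reduction operation minimum which has no identity
```

View pics/w6.png

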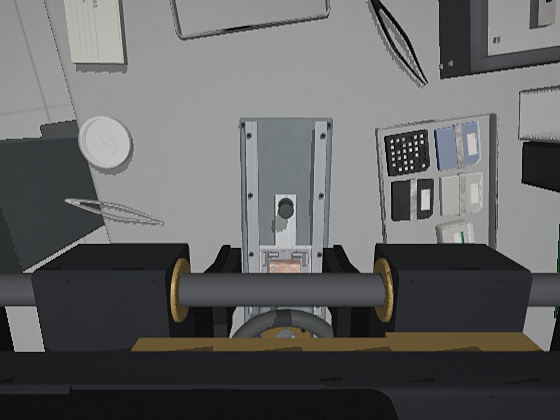

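The wrist view shows the tray fully home (knob at (285,208), insert under the arm). The knob moved 127.9 mm, which puts the nest right under the screw axis (0.5867,-0.120).

>>> {"api": "drive_tool", "payload": {"moves": [-1.2, 0.4, 0, 0, 50, -2.4, 0.8, 0, 0, 50, -3.6, 1.17, 0, 0, 50, -3.6, 1.17, 0, 0, 50, -3.6, 1.17, 0, 0, 50]}}

```text
time_s: 15.28
tool_pos: [0.6298, -0.1356, 0.2604]
tool_rot: [-179.9, -0.1, 82.2]
force: [0.4, 0.4, 0.3]
grip_width: 0.0496
grasp_force: 0.0
```

```bash
python3 -c "
from h import *
go([.629,-.1375,.19],82.05)
c,p,d=grab('scene');P=cloud(c,d).reshape(-1,3)
h=P[(abs(P[:,0]-.585)<.08)&(abs(P[:,1]+.12)<.08)&(P[:,2]>.212)&(P[:,2]<.258)];print('handle',len(h),h.min(0),h.max(0),np.median(h,0))
f=P[(abs(P[:,0]-.629)<.07)&(abs(P[:,1]+.137)<.03)&(P[:,2]>.26)&(P[:,2]<.30)];print('finger',len(f),f.min(0),f.max(0))
"
```

```text
t 15.28 pos [ 0.6298 -0.1356  0.2604] rot [-1.7989e+02 -8.0000e-02  8.2210e+01] units [-0.052 -0.01   1.759] turn 0.016 F [0.4 0.4 0.3] q7 -6.3 g 0.0496
handle 87 [ 0.61637962 -0.14080941  0.21259418] [ 0.63626914 -0.12296276  0.2448205 ] [ 0.62560739 -0.12905307  0.23062861]
finger 107 [ 0.59258674 -0.14717309  0.28083944] [ 0.66450448 -0.11821801  0.29997538]
```

>>> {"api": "drive_tool", "payload": {"moves": [-0.02, -0.03, 0.8, 0, 50, -0.02, -0.03, 1.4, 0, 50, -0.02, -0.03, 1.75, 0, 50, -0.02, -0.03, 1.75, 0, 10, -0.02, -0.03, 1.75, 0, 10], "squeeze": 40}}

```text
time_s: 15.95
tool_pos: [0.6295, -0.1368, 0.1926]
tool_rot: [179.9, 0.0, 82.2]
force: [-0.3, 0.1, 0.7]
grip_width: 0.0373
grasp_force: 0.0
```

>>> {"api": "drive_tool", "payload": {"moves": [0, 0, 0, 0, 10, 0, 0, 0, 0, 10, 0, 0, 0, 0, 10]}}

```text
time_s: 16.32
tool_pos: [0.6307, -0.1376, 0.1924]
tool_rot: [179.7, -0.0, 82.2]
force: [4.4, 0.1, 0.9]
grip_width: 0.0172
grasp_force: 40.0
```

```bash
python3 -c "
from h import *
go([.629,-.1375,.19],82.05);print(env.get_obs()['grasp_force'])
"
```

```text
t 16.32 pos [ 0.6307 -0.1376  0.1924] rot [ 1.7974e+02 -1.0000e-02  8.2170e+01] units [-0.004 -0.042  0.061] turn 0.012 F [4.4 0.1 0.9] q7 -6.9 g 0.0172
40.00217143446207
```

```bash
cat >> h.py <<'E'
def arc(ph0,steps,r=.046,yaw=82.15,off=(0,0)):
    # tool-unit shifts for handle going clockwise (deg) from world angle ph0; off = world correction (m) applied too
    a=np.radians(yaw);X=np.array([np.cos(a),np.sin(a)]);Y=np.array([np.sin(a),-np.cos(a)])
    f=lambda p:r*np.array([np.cos(np.radians(p)),np.sin(np.radians(p))])
    for s in steps:
        d=f(ph0-s)-f(ph0)+np.array(off);print(s,(d@X/.04).round(2),(d@Y/.04).round(2),round(np.radians(s)*16/2/np.pi/40,2))
def tang(F,pos,ax):
    v=np.array(pos[:2])-ax;ph=np.arctan2(v[1],v[0]);t=np.array([np.sin(ph),-np.cos(ph)]);return np.degrees(ph),np.hypot(*v)*1000,-np.dot(F[:2],t),np.dot(F[:2],v)/np.hypot(*v)
E
python3 -c "
from h import *
arc(-22,range(14,71,14));arc(-92,range(14,71,14))"
```

```text
14 -0.26 -0.1 0.02
28 -0.49 -0.26 0.03
42 -0.67 -0.47 0.05
56 -0.8 -0.72 0.06
70 -0.86 -1.0 0.08
14 0.01 -0.28 0.02
28 0.08 -0.55 0.03
42 0.22 -0.8 0.05
56 0.41 -1.0 0.06
70 0.64 -1.15 0.08
```

>>> {"api": "drive_tool", "payload": {"moves": [-0.26, -0.1, 0.02, 0, 10, -0.49, -0.26, 0.03, 0, 10, -0.67, -0.47, 0.05, 0, 10, -0.8, -0.72, 0.06, 0, 10, -0.86, -1.0, 0.08, 0, 10]}}

```text
time_s: 16.95
tool_pos: [0.5866, -0.1669, 0.1893]
tool_rot: [179.7, 0.0, 82.1]
force: [6.2, -1.9, 0.4]
grip_width: 0.0173
grasp_force: 40.0
```

>>> {"api": "drive_tool", "payload": {"moves": [0.01, -0.28, 0.02, 0, 10, 0.08, -0.55, 0.03, 0, 10, 0.22, -0.8, 0.05, 0, 10, 0.41, -1.0, 0.06, 0, 10, 0.64, -1.15, 0.08, 0, 10]}}

```text
time_s: 17.58
tool_pos: [0.5444, -0.1364, 0.1862]
tool_rot: [179.6, 0.1, 82.1]
force: [7.7, -3.7, -1.9]
grip_width: 0.0173
grasp_force: 40.0
```

```bash
python3 -c "
from h import *
o=env.get_obs();print(o['tool_pos'],o['force'],o['grasp_force'],tang(o['force'],o['tool_pos'],[.5875,-.12]))
arc(-162,range(10,41,10));arc(-202,range(10,41,10))"
```

```text
[ 0.54443864 -0.13640307  0.18617621] [ 7.73692699 -3.74299388 -1.94295579] 40.00218188390136 (np.float64(-159.14700836414283), np.float64(46.07973078433161), np.float64(6.251940790855796), np.float64(-5.89773505652043))
10 0.19 -0.07 0.01
20 0.38 -0.11 0.02
30 0.58 -0.11 0.03
40 0.78 -0.08 0.04
10 0.19 0.07 0.01
20 0.36 0.16 0.02
30 0.52 0.29 0.03
40 0.65 0.44 0.04
```

>>> {"api": "drive_tool", "payload": {"moves": [0.19, -0.05, 0.03, 0, 10, 0.38, -0.08, 0.04, 0, 10, 0.58, -0.08, 0.05, 0, 10, 0.78, -0.05, 0.06, 0, 10]}}

```text
time_s: 18.08
tool_pos: [0.5442, -0.1068, 0.1844]
tool_rot: [180.0, 0.3, 82.0]
force: [-3.8, -5.4, 7.4]
grip_width: 0.0175
grasp_force: 40.0
```

>>> {"api": "drive_tool", "payload": {"moves": [0.19, 0.07, 0.01, 0, 10, 0.36, 0.16, 0.02, 0, 10, 0.52, 0.29, 0.03, 0, 10, 0.65, 0.44, 0.04, 0, 10]}}

```text
time_s: 18.58
tool_pos: [0.5642, -0.0815, 0.1826]
tool_rot: [-179.9, 0.2, 82.1]
force: [-5.0, -3.0, 9.7]
grip_width: 0.0171
grasp_force: 40.0
```

```bash
python3 -c "
from h import *
for P,F in (([0.5444,-0.1364],[7.7,-3.7]),):
  print(tang(F,P,[.5877,-.1209]))
o=env.get_obs();print(o['tool_pos'],o['force'],tang(o['force'],o['tool_pos'],[.5877,-.1209]))
arc(-242,range(10,41,10));arc(-282,range(10,41,10));arc(-322,range(10,41,10));arc(-2,range(10,41,10))"
```

```text
(np.float64(-160.30427469191105), np.float64(45.99065122391724), np.float64(6.078626689561117), np.float64(-6.002524266419524))
[ 0.56420237 -0.08150604  0.18256287] [-4.97096415 -2.96630607  9.65104834] (np.float64(120.81514760106865), np.float64(45.869626012775875), np.float64(5.788735196648411), np.float64(-0.001060831477131575))
10 0.1 0.17 0.01
20 0.17 0.36 0.02
30 0.21 0.56 0.03
40 0.21 0.76 0.04
10 -0.03 0.2 0.01
20 -0.1 0.39 0.02
30 -0.2 0.56 0.03
40 -0.32 0.72 0.04
10 -0.15 0.13 0.01
20 -0.32 0.23 0.02
30 -0.51 0.31 0.03
40 -0.71 0.34 0.04
10 -0.2 0.0 0.01
20 -0.4 -0.03 0.02
30 -0.59 -0.09 0.03
40 -0.76 -0.19 0.04
```

>>> {"api": "drive_tool", "payload": {"moves": [0.1, 0.17, -0.01, 0, 10, 0.17, 0.36, 0.0, 0, 10, 0.21, 0.56, 0.01, 0, 10, 0.21, 0.76, 0.02, 0, 10]}}

```text
time_s: 19.08
tool_pos: [0.5947, -0.0754, 0.1809]
tool_rot: [-179.7, 0.1, 82.2]
force: [-6.1, 0.4, 6.3]
grip_width: 0.0173
grasp_force: 40.0
```

>>> {"api": "drive_tool", "payload": {"moves": [-0.03, 0.2, 0.01, 0, 10, -0.1, 0.39, 0.02, 0, 10, -0.2, 0.56, 0.03, 0, 10, -0.32, 0.72, 0.04, 0, 10]}}

```text
time_s: 19.58
tool_pos: [0.6218, -0.0897, 0.1792]
tool_rot: [-179.7, -0.1, 82.3]
force: [-5.7, 4.0, 5.4]
grip_width: 0.0175
grasp_force: 40.0
```

```bash
python3 -c "
from h import *
o=env.get_obs();print(o['tool_pos'],o['force'],tang(o['force'],o['tool_pos'],[.5877,-.1209]))
arc(-42,range(10,41,10));arc(-82,range(10,41,10))"
```

```text
[ 0.62182056 -0.08974772  0.17915083] [-5.70904738  4.01156232  5.36719114] (np.float64(42.39627719848058), np.float64(46.20256505445522), np.float64(6.811885715611668), np.float64(-1.5113130793255847))
10 -0.16 -0.13 0.01
20 -0.29 -0.28 0.02
30 -0.39 -0.45 0.03
40 -0.46 -0.64 0.04
10 -0.04 -0.2 0.01
20 -0.04 -0.4 0.02
30 -0.01 -0.6 0.03
40 0.06 -0.78 0.04
```

>>> {"api": "drive_tool", "payload": {"moves": [-0.15, 0.13, 0.01, 0, 10, -0.32, 0.23, 0.02, 0, 10, -0.51, 0.31, 0.03, 0, 10, -0.71, 0.34, 0.03, 0, 10]}}

```text
time_s: 20.08
tool_pos: [0.6334, -0.115, 0.1779]
tool_rot: [-179.9, -0.5, 82.5]
force: [2.0, 10.9, -0.3]
grip_width: 0.0173
grasp_force: 40.0
```

>>> {"api": "drive_tool", "payload": {"moves": [-0.2, 0.0, 0.01, 0, 10, -0.4, -0.03, 0.02, 0, 10, -0.59, -0.09, 0.03, 0, 10, -0.76, -0.19, 0.04, 0, 10]}}

```text
time_s: 20.58
tool_pos: [0.6259, -0.1464, 0.1761]
tool_rot: [179.5, -0.4, 82.4]
force: [13.2, 4.8, -5.9]
grip_width: 0.0173
grasp_force: 40.0
```

```bash
python3 -c "
from h import *
o=env.get_obs();print(o['tool_pos'],o['force'],tang(o['force'],o['tool_pos'],[.5877,-.1209]))
arc(-122,range(10,41,10))"
```

```text
[ 0.625943   -0.14637493  0.17614066] [13.16185573  4.82829949 -5.85548322] (np.float64(-33.66890012320402), np.float64(45.95105419581389), np.float64(11.315214786312465), np.float64(8.277248132953263))
10 0.1 -0.18 0.01
20 0.22 -0.33 0.02
30 0.38 -0.46 0.03
40 0.55 -0.56 0.04
```

>>> {"api": "drive_tool", "payload": {"moves": [-0.17, -0.11, 0.02, 0, 10, -0.3, -0.25, 0.04, 0, 10, -0.3, -0.25, 0.04, 0, 10]}}

```text
time_s: 20.95
tool_pos: [0.6132, -0.1593, 0.175]
tool_rot: [179.6, -0.2, 82.3]
force: [9.0, 2.3, -2.9]
grip_width: 0.0172
grasp_force: 40.0
```

```bash
python3 -c "
from h import *
o=env.get_obs();print(o['tool_pos'],o['force'],tang(o['force'],o['tool_pos'],[.5877,-.1209]))"
```

```text
[ 0.61317913 -0.15934969  0.17504807] [ 8.95060638  2.31716242 -2.92912714] (np.float64(-56.46909737199236), np.float64(46.125526102245686), np.float64(8.741087798747756), np.float64(3.0126367748522958))
```

>>> {"api": "drive_tool", "payload": {"moves": [0.05, 0.05, 0, 0, 10, 0.05, 0.05, 0, 0, 10, 0.05, 0.05, 0, 0, 44, 0.05, 0.05, 0, 0, 44, 0.05, 0.05, 0, 0, 44]}}

```text
time_s: 21.58
tool_pos: [0.6114, -0.1606, 0.1736]
tool_rot: [-179.9, 0.0, 82.1]
force: [0.6, 0.1, -0.3]
grip_width: 0.0386
grasp_force: 0.0
```

```bash
python3 -c "
from h import *
o=env.get_obs();print(o['tool_pos'],o['force'],o['grip_width'],tang(o['force'],o['tool_pos'],[.5877,-.1209]))"
```

```text
[ 0.61143391 -0.16059946  0.17364256] [ 0.59805376  0.13765182 -0.2988038 ] 0.0386098457239658 (np.float64(-59.127351854299135), np.float64(46.253059988088104), np.float64(0.5839489972571984), np.float64(0.18873234156190563))
```

>>> {"api": "drive_tool", "payload": {"moves": [0, 0, -0.4, 0, 44, 0, 0, -1.2, 0, 44, 0, 0, -2.4, 0, 44, 0, 0, -3.4, 0, 44, 0, 0, -3.4, 0, 44]}}

```text
time_s: 22.2
tool_pos: [0.6142, -0.1599, 0.3156]
tool_rot: [179.6, 0.1, 82.2]
force: [-0.1, 0.4, 0.0]
grip_width: 0.0439
grasp_force: 0.0
```

>>> {"api": "drive_tool", "payload": {"moves": [-1.0, -1.0, 0, 0, 44, -1.5, -2.0, 0, 0, 44, -2.0, -3.0, 0, 0, 44, -2.5, -3.5, 0, 0, 44, -2.5, -3.5, 0, 0, 44]}}

```text
time_s: 22.82
tool_pos: [0.4579, -0.2422, 0.3103]
tool_rot: [-179.9, 0.1, 81.9]
force: [0.2, 0.0, -0.8]
grip_width: 0.0438
grasp_force: 0.0
```

```bash
python3 -c "
from h import *
go([.6,-.1,.3])
for n in('top','scene'):
  c,p,d=grab(n);P=cloud(c,d).reshape(-1,3)
  h=P[(abs(P[:,0]-.587)<.065)&(abs(P[:,1]+.12)<.065)&(P[:,2]>.192)&(P[:,2]<.245)];print('handle',len(h),h.min(0),h.max(0),np.median(h,0))
"
```

```text
t 22.82 pos [ 0.4579 -0.2422  0.3103] rot [-1.7995e+02  9.0000e-02  8.1890e+01] units [4.021 3.016 0.248] turn 0.0 F [ 0.2  0.  -0.8] q7 16.1 g 0.0438
handle 118 [ 0.60190189 -0.16627296  0.19219801] [ 0.61923623 -0.1490699   0.23302649] [ 0.60674495 -0.15726973  0.21919034]
handle 103 [ 0.60231364 -0.16308873  0.19296662] [ 0.62201145 -0.14379013  0.22898712] [ 0.60904404 -0.15104719  0.21110295]
```

```bash
python3 -c "
from h import *
print(env.sign_off())"
```

```text
the job is handed in; nothing more can be done
None
```

The job is handed in: the insert is flat in the nest, the tray is home, and the wheel stopped about a quarter turn past felt contact (0.22–0.28 turn, estimated from the handle force), with the robot clear. I never measured the clamping force directly, and the real fingertips sit about 24 mm above the reported TCP, so my first grasp closed on air and I corrected for it.

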